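# Show the sample's orange band to the bench camera in the inspection mirror

## Robot

A 6-joint arm with a two-finger parallel gripper is mounted at the origin on the work surface. World frame = base frame: x ahead of the robot, y to its left, z up, the work surface at z = 0. Lengths are in m, angles in rad, forces in N, time in s.
With the tool pointing down it reaches from about 0.425 to 0.95 m from the base axis. Payload 3.5 kg.
Tool frame: the origin (TCP) lies midway between the tips of the shut fingers; the grasp point (between the pads) lies 19 mm behind it; z points along the fingers, y is the line along which they close (so a half turn about z gives the same grasp; the last joint's range is limited). The gripper opens to 85 mm and grips with 20 to 120 N. Pads are 22 mm wide; open, the fingers measure 114 mm over their backs; the gripper's body (76 mm by 85 mm) begins 54 mm behind the grasp point. The pads swing forward as they close: fully open they stand 13 mm farther back than shut.
Start: joints at [-1.252, 0.286, 1.577, -0, 1.279, -0.15], TCP at [0.305, -0.602, 0.231] pointing down, gripper open.
Joint ranges: [-2.77, 2.77], [-0.9, 2.22], [0.21, 2.48], [-1.53, 4.67], [0.24, 2.81], [-2.84, 2.84]. Speed limits (rad/s): [2.79, 2.79, 3.14, 3.14, 3.14, 3.14].

## Interface

Orientations are given as a unit quaternion [x, y, z, w].
In Python, from plant import ctrl, cams, order gives the robot as it stands.
- The arm moves only by the tool move_arm, never from a script. Its argument "plan" is one flat list of numbers, 7 for each row, row after row: the shift along the world's x, y, z in mm, then the turn, a rotation vector about the world's x, y, z in degrees, then the finger opening in mm, from 0 to 85.4. A call has 1 to 12 rows; each row shifts and turns the commanded pose from where the row before left it; what a row does not reach is not made up. A row lasts 1/10 s, in which the tool goes at most 50 mm and 8.59 degrees, less where a joint would pass 70% of its speed; a pose out of reach is approached as far as the arm can. A call is refused whole if a number of a shift passes 50 or a number of a turn 8.59, either way. A call with a gripper value outside its range is refused whole. The fingers move at their own pace and stop on an object; "newtons" is the grip in N (left out, the last holds). Time passes only in rows, so rows that do not move let the fingers close. It gives the time, the measured TCP pose, the force, the opening and the grip force at its end, in the units of the state.
- ctrl.get_state(): the state, without advancing time (a new reading comes with each control period).
- cams.read_camera(name): name is "scene" or "top" or "wrist"; returns a dict with "color" (480x640x3 uint8, red, green, blue), "fov_y" (degrees; the focal length in pixels is half the picture's height over the tangent of half this angle, whatever the lens; pixels are square), "cx", "cy" (the principal point, pixels), "k1" (the pictures are not rectified: a ray, as slopes to the right and down, at radius r is drawn at 1 + k1 r^2 times it, then the intrinsics apply), "origin" and "orientation" of the camera in the world; the wrist camera has in their place "T_tool_cam" (4x4, takes a point from camera to tool coordinates, whose origin is the TCP and whose axes are the flange's). Camera axes: x right, y up, looking along -z (the intrinsics and any distortion apply to the point x, -y, -z); pixel columns grow to the right and rows downward; lengths in m; the calibration is good to about 2 mm. A picture is of the moment at which its call begins: read the wrist's pose just before it. There is no depth.
- order.sign_off(): hands the job in; it is judged then, once.
The state is a dict: "time": time; "qpos": joint angles; "dq": joint speeds; "joint_efforts": joint torques, N m; "eef_pos": TCP position; "tcp_rot": TCP orientation; "contact_force": force on the tool from outside, world axes, zero at the start; "wrist_torque": the same for the moment, N m; "opening": opening from 0.0 (shut) to 1.0 (fully open); "finger_force": force on a finger pad.
Only numpy, scipy, OpenCV 4.12 (cv2) and the standard library are available. Lean on these libraries where they do the work, as an engineer would, in place of code of your own. Each camera call takes 0.05 s, during which the arm holds its last target. There are 200 camera calls.

## Task

Take the white sample bottle with the orange band out of the tray, stand it upright in the middle of the round black viewing stage and let go of it. Then turn the sprung inspection mirror, which has a blue grip on top, until the bench camera, which looks into the middle of the mirror, sees the orange band reflected there, and finish while still holding the mirror steady at that angle, because it swings back when let go. Do not shift or tip the other bottles, the measuring cylinder or the jar.

Things in the scene. Friction and masses are not known exactly. Their poses are not given: they have to be found in the camera images.
- sample_band (a point): Centre of the sample bottle, on its axis, 56 mm above its underside: also the centre of its orange band (24 mm high). White round bottle 52 mm across, 112 mm high, about 120 g; body straight up to 70 mm, then a shoulder; blue cap 32 mm across, from 84 to 112 mm above the underside, to grip from above. z up the bottle. It stands in one of three places in the tray, about 110 mm apart.
- stage_top (a point): Centre of the top of the fixed round black viewing stage, 90 mm across and 20 mm high, on the work surface. z up.
- viewer: Fixed viewing head: aluminium base strip 10 mm thick, 70 mm wide, 270 mm long, with the mirror's pivot post at one end and a grey bench camera (up to 97 mm high) at the other, its lens always looking at the middle of the mirror. Origin on the work surface below the mirror's pivot axis; z up. The lens lies 60 degrees clockwise (from above) of this frame's x axis.
- lens (a point): Front of the bench camera's lens, 75 mm above the work surface and 126 mm from the mirror's pivot axis.
- mirror: Upright square mirror, glass 58 mm wide, black frame 66 mm. Origin in the middle of the glass, 75 mm above the work surface (level with the lens and with the band of a bottle on the stage), on its vertical pivot axis. x: the way the glass faces; z up. At rest it faces the lens; it turns only anticlockwise seen from above, up to 1.4 rad, against a weak return spring (0.06 N m per rad).
- mirror_grip (a point): Centre of the mirror's blue bar grip, straight above the middle of the glass on the pivot axis, 145 mm above the work surface. The bar is 12 mm thick along the mirror's x axis, 50 mm long along its y axis and 36 mm high, free on all sides; it stands on a thin stem, 19 mm above the mirror's frame. Axes as the mirror's.
- sightline: The bench camera's reflected line of sight, imaginary, nothing to touch: origin in the middle of the glass, x axis along the reflected line (it turns twice as far as the mirror), z up. The camera sees the band when this line meets it: the mirror then faces half-way between the directions from its middle to the lens and to the band.
- tray: Fixed white tray, 370 mm long (its x) by 130 mm wide, walls 35 mm high, 5 mm floor and walls; origin under its centre, on the work surface. Three bottles stand in it in a row.
- green_bottle: Bystander in the tray: same bottle with a green band. Origin under its centre.
- amber_bottle: Bystander in the tray: amber bottle of the same shape with a black cap and no band. Origin under its centre.
- cylinder: Bystander: clear measuring cylinder, 178 mm high, 30 mm across, blue foot 60 mm across. Origin under its foot.
- jar: Bystander: white wide jar 80 mm across, 130 mm high. Origin under its centre.

How it is judged:
By the outcome, as a careful person would: the job done as asked, in the order asked, and still so for the second after the job is handed in, while the arm keeps its last pose, push and grip.
It also fails if it takes over 51 s, if anything falls off the work surface, if the arm or the gripper's body presses on something with over 40 N, if the wrist force passes 120 N, or if a joint passes its speed limit or range.

## Working session

There is one attempt and no reset: what is moved stays moved. The work goes in short steps, Python scripts to look and compute and a tool call to move; the robot and the scene stay as the last step left them, time stands still between calls to the robot, and variables do not carry over. Pictures are saved under pics/ and viewed, at most 10 in all, crops included, and the job is handed in when it is done.

Besides the shell and the picture viewer there is one more tool, called after ">>>" as name(argument=value, ...) on one line, values as JSON. move_arm: Moves the arm, as the interface text tells. Its arguments: {"type":"object","properties":{"plan":{"type":"array","items":{"type":"number"}},"newtons":{"type":"number"}},"required":["plan"]}

```bash
mkdir -p pics; ls; cat > h.py <<'E'
import numpy as np, cv2
from scipy.spatial.transform import Rotation as R
from plant import ctrl, cams, order
def get(n):
    s=ctrl.get_state(); c=cams.read_camera(n)
    if 'T_tool_cam' in c:
        T=np.eye(4);T[:3,:3]=R.from_quat(s['tcp_rot']).as_matrix();T[:3,3]=s['eef_pos'];T=T@np.array(c['T_tool_cam'])
    else:
        T=np.eye(4);o=np.array(c['orientation']);T[:3,:3]=R.from_quat(o).as_matrix() if o.size==4 else o.reshape(3,3);T[:3,3]=c['origin']
    c['T']=T;h,w=c['color'].shape[:2];f=h/2/np.tan(np.radians(c['fov_y'])/2)
    c['K']=np.array([[f,0,c['cx']],[0,f,c['cy']],[0,0,1.]]);c['D']=np.array([c['k1'],0,0,0,0.]);return c
def ray(c,u,v):
    p=cv2.undistortPoints(np.array([[[u,v]]],float),c['K'],c['D'])[0,0]
    return c['T'][:3,3],c['T'][:3,:3]@np.array([p[0],-p[1],-1])
def plane(c,u,v,z):
    o,d=ray(c,u,v);return o+d*(z-o[2])/d[2]
def proj(c,P):
    q=(np.array(P)-c['T'][:3,3])@c['T'][:3,:3]*[1,-1,-1]
    return cv2.projectPoints(q.reshape(1,3),np.zeros(3),np.zeros(3),c['K'],c['D'])[0].ravel()
def blobs(c,lo,hi,amin=30):
    m=cv2.inRange(cv2.cvtColor(c['color'],cv2.COLOR_RGB2HSV),lo,hi)
    n,l,s,ce=cv2.connectedComponentsWithStats(m)
    return [(*s[i],*ce[i].round(1)) for i in range(1,n) if s[i][4]>=amin]
def save(c,n): cv2.imwrite('pics/'+n,cv2.cvtColor(c['color'],cv2.COLOR_RGB2BGR))
E
python3 - <<'E'
from h import *
print({k:v for k,v in ctrl.get_state().items()})
for n in ['scene','top']:
    c=get(n);save(c,n+'0.png');print(n,c['T'].round(3),c['fov_y'],c['k1'])
    print('or',blobs(c,(5,130,100),(20,255,255)));print('bl',blobs(c,(95,100,60),(125,255,255)));print('gr',blobs(c,(40,90,50),(85,255,255)))
E
```

```text
pics
{'time': 0.0, 'qpos': array([-1.25202977e+00,  2.87182082e-01,  1.57819388e+00,  6.88187128e-06,
        1.27861267e+00, -1.49999232e-01]), 'dq': array([ 2.01686983e-04,  9.04379687e-05, -1.72957300e-03, -6.64869500e-04,
        1.04662090e-03,  1.12500536e-04]), 'joint_efforts': array([ 5.89619849e-04, -4.05982983e+01, -2.92622674e+01, -6.18990998e-05,
        5.85749614e-03, -2.14435936e-06]), 'eef_pos': array([ 0.30477211, -0.60153027,  0.22992711]), 'tcp_rot': array([ 9.72657378e-01,  2.32241662e-01, -9.76883338e-05, -1.19400103e-03]), 'contact_force': array([ 0.31784567, -0.97347745, -0.62890726]), 'wrist_torque': array([-0.03484371, -0.03514148, -0.04407499]), 'finger_force': 0.0, 'opening': 1.0026700681422782}
scene [[ 0.836 -0.435  0.336  0.983]
 [ 0.549  0.68  -0.486 -0.64 ]
 [-0.017  0.591  0.807  1.103]
 [ 0.     0.     0.     1.   ]] 46.13666951462897 -0.14094610232294907
or [(np.int32(427), np.int32(144), np.int32(13), np.int32(6), np.int32(31), np.float64(433.5), np.float64(146.6))]
bl [(np.int32(355), np.int32(102), np.int32(9), np.int32(8), np.int32(61), np.float
[... 594 characters left out ...]
  1.400e-01  9.900e-01  1.335e+00]
 [ 0.000e+00  0.000e+00  0.000e+00  1.000e+00]] 53.9376665440377 -0.11469835353960595
or []
bl [(np.int32(366), np.int32(174), np.int32(20), np.int32(20), np.int32(202), np.float64(374.7), np.float64(185.2)), (np.int32(152), np.int32(241), np.int32(13), np.int32(12), np.int32(117), np.float64(158.0), np.float64(246.4)), (np.int32(315), np.int32(271), np.int32(14), np.int32(19), np.int32(96), np.float64(321.3), np.float64(280.1)), (np.int32(158), np.int32(281), np.int32(12), np.int32(12), np.int32(116), np.float64(163.9), np.float64(286.2)), (np.int32(511), np.int32(333), np.int32(44), np.int32(27), np.int32(332), np.float64(526.8), np.float64(345.2))]
gr []
```

View pics/scene0.png

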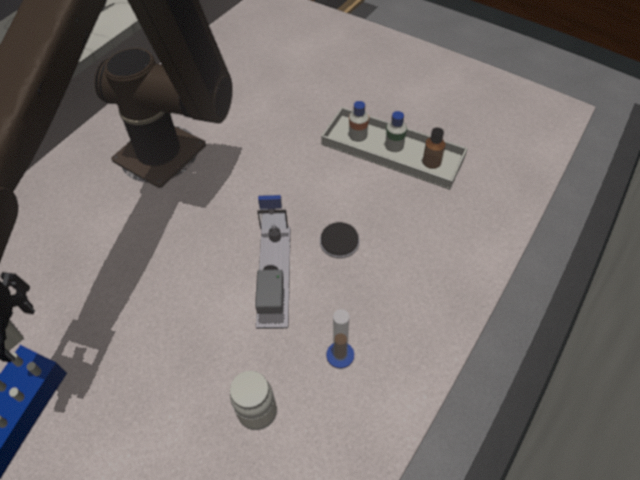

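View pics/top0.png

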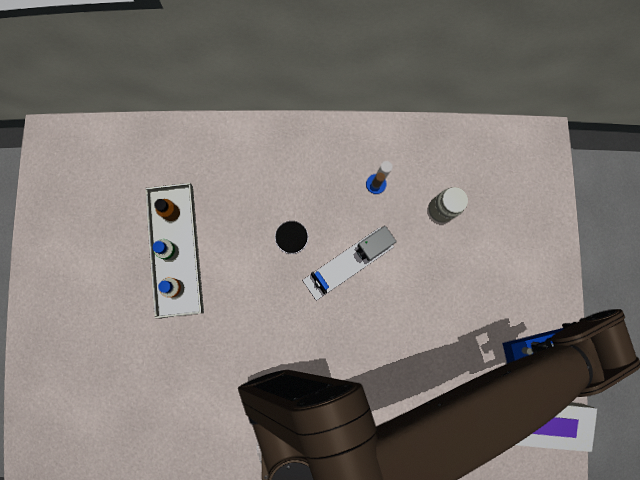

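The scene view shows the tray at upper right, with the orange/red-banded bottle at (359,118), then green (397,130) and amber (434,147). The stage is at (339,239), the mirror grip at (269,201) and the bench camera at (270,290). In the top view the sample's cap is at (164,286), the stage at (291,237), the grip at (320,281) and the bench camera at (376,243).

```bash
python3 - <<'E'
from h import *
s,t=get('scene'),get('top')
def tri(a,b):
    o1,d1=ray(s,*a);o2,d2=ray(t,*b)
    k=np.linalg.lstsq(np.c_[d1,-d2],o2-o1,rcond=None)[0];p,q=o1+k[0]*d1,o2+k[1]*d2
    return ((p+q)/2).round(4),np.linalg.norm(p-q).round(4)
print('cap1',tri((359,105.1),(163.9,286.2)),plane(t,163.9,286.2,.108))
print('cap2',tri((397.5,115.5),(158,246.4)),plane(t,158,246.4,.108))
print('foot',tri((340,357.6),(374.7,185.2)))
print('grip',tri((269,201),(321.3,280.1)),plane(t,321.3,280.1,.155))
for c,n in((t,'t'),(s,'s')):
    m=(c['color'].max(2)<45).astype(np.uint8);cs=cv2.findContours(m,0,2)[0]
    for k in cs:
        (u,v),(w,h),a=cv2.minAreaRect(k)
        if 15<min(w,h)<60 and max(w,h)<60 : print(n,'dark',u,v,w,h,plane(c,u,v,.02).round(4))
# base strip corners in top
m=cv2.inRange(t['color'],(150,150,150),(255,255,255))
print('jar lid',plane(t,455,200,.13),'cam',plane(t,377,243,.097))
for p in((316,299),(303,282),(396,240),(386,226)):print('strip',plane(t,*p,.01).round(4))
for p in((148,188),(191,184),(203,312),(157,318)):print('tray',plane(t,*p,.035).round(4))
hs=cv2.cvtColor(s['color'],cv2.COLOR_RGB2HSV)
print(hs[118:130,359],hs[138:148,434])
cr=cv2.resize(t['color'][210:310,270:410],None,fx=5,fy=5,interpolation=cv2.INTER_CUBIC);cv2.imwrite('pics/crop.png',cr[:,:,::-1])
E
```

```text
cap1 (array([0.432 , 0.3418, 0.1153]), np.float64(0.0)) [0.43227196 0.34395719 0.108     ]
cap2 (array([0.5357, 0.3615, 0.115 ]), np.float64(0.0006)) [0.53683168 0.36388364 0.108     ]
foot (array([ 0.7351, -0.2298, -0.0106]), np.float64(0.0002))
grip (array([ 0.4469, -0.065 ,  0.1509]), np.float64(0.0009)) [ 0.44697772 -0.06454762  0.155     ]
t dark 291.0 237.0 30.0 30.0 [0.5755 0.0149 0.02  ]
s dark 128.23585510253906 62.07546615600586 23.626014709472656 42.71913146972656 [-0.355   0.2316  0.02  ]
jar lid [ 0.65988949 -0.42236386  0.13      ] cam [ 0.54861193 -0.21564587  0.097     ]
strip [ 0.4021 -0.0555  0.01  ]
strip [ 0.4496 -0.0191  0.01  ]
strip [ 0.5691 -0.2846  0.01  ]
strip [ 0.6095 -0.2567  0.01  ]
tray [0.7138 0.4238 0.035 ]
tray [0.725 0.3   0.035]
tray [0.3654 0.2545 0.035 ]
tray [0.3479 0.3818 0.035 ]
[[ 22  18 155]
 [ 24  16 164]
 [ 25  17 166]
 [ 25  17 167]
 [ 23  19 157]
 [ 13  36 127]
 [ 11  83  95]
 [  8 121  84]
 [  8 123  85]
 [  9 126  87]
 [  9 125  86]
 [ 10 111  83]] [[  0  12  44]
 [ 15  11  45]
 [  0  17  45]
 [173  24  43]
 [ 15  40  51]
 [ 11  95  67]
 [ 13 126  87]
 [ 12 135 102]
 [ 12 129 109]
 [ 13 129 115]]
```

View pics/crop.png

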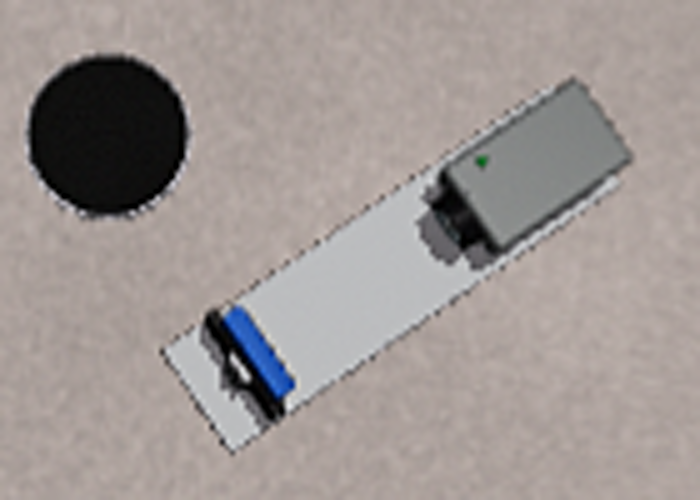

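>>> move_arm(plan=[0, 0, 40, 0, 0, 0, 85, 19, 44, 10, 0, 0, 0, 85, 19, 44, 10, 0, 0, 0, 85, 19, 44, 10, 0, 0, 0, 85, 19, 44, 10, 0, 0, 0, 85, 19, 44, 10, 0, 0, 0, 85, 19, 44, 10, 0, 0, 0, 85, 19, 44, 10, 0, 0, 0, 85, 19, 44, 10, 0, 0, 0, 85, 19, 44, 0, 0, 0, 0, 85])

```text
time: 1.2
eef_pos: [0.4768, -0.2046, 0.3533]
tcp_rot: [0.973, 0.232, 0.001, 0.001]
contact_force: [1.6, -0.1, 0.3]
opening: 0.997
finger_force: 0.0
```

>>> move_arm(plan=[0, 45, 0, 0, 0, 0, 85, 0, 45, 0, 0, 0, 0, 85, 0, 45, 0, 0, 0, 0, 85, 0, 30, 0, 0, 0, 0, 85, 0, 0, 0, 0, 0, 0, 85])

```text
time: 1.7
eef_pos: [0.4756, -0.0381, 0.3515]
tcp_rot: [0.972, 0.235, 0.0, -0.0]
contact_force: [0.4, -0.4, 0.3]
opening: 0.997
finger_force: 0.0
```

```bash
python3 - <<'E'
from h import *
c=get('wrist');save(c,'w1.png');print(c['T'].round(3),c['fov_y'])
for n,p in dict(grip=(.446,-.064,.163),stage=(.5755,.015,.02),lens=(.52,-.167,.075)).items():print(n,proj(c,p))
print('bl',blobs(c,(95,100,60),(125,255,255)))
E
```

```text
[[ 0.456  0.86   0.23   0.534]
 [-0.89   0.441  0.116 -0.009]
 [-0.002 -0.258  0.966  0.495]
 [ 0.     0.     0.     1.   ]] 58.28517262732085
grip [330.87439523 255.60210541]
stage [317.78090182  76.92635317]
lens [454.29683621 211.38571648]
bl [(np.int32(558), np.int32(27), np.int32(50), np.int32(56), np.int32(1457), np.float64(579.1), np.float64(55.4)), (np.int32(321), np.int32(217), np.int32(21), np.int32(67), np.int32(940), np.float64(330.9), np.float64(250.1))]
```

View pics/w1.png

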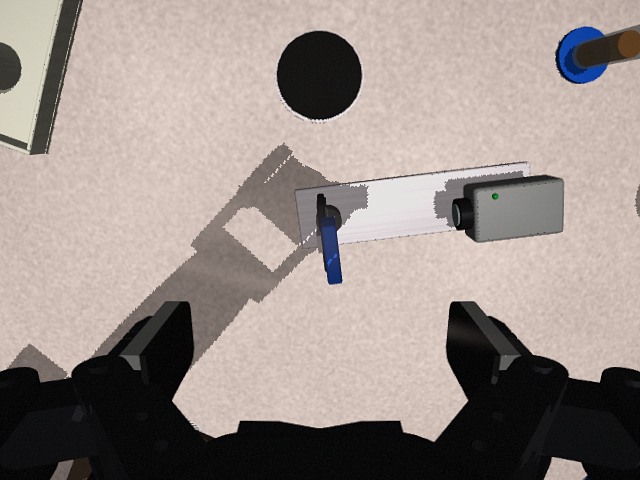

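The wrist view shows the stage disc at (319,76), the blue grip bar at (331,250), the lens front at about (456,214), and the strip's upper edge running from (297,189) to (528,162).

```bash
cat >> h.py <<'E'
def stage(c,g,z=.02,r=70):
    m=(c['color'].max(2)<50).astype(np.uint8);y,x=np.ogrid[:480,:640];m[(x-g[0])**2+(y-g[1])**2>r*r]=0
    k=max(cv2.findContours(m,0,1)[0],key=cv2.contourArea);P=np.array([plane(c,*p[0],z)[:2] for p in k],np.float32)
    return cv2.minEnclosingCircle(P)
E
python3 - <<'E'
from h import *
c=get('wrist')
st=stage(c,(319,76));print('stage',st)
m=cv2.inRange(cv2.cvtColor(c['color'],cv2.COLOR_RGB2HSV),(95,100,40),(125,255,255))[200:300,300:360]
k=max(cv2.findContours(m,0,1)[0],key=cv2.contourArea)
r=cv2.minAreaRect(k);b=cv2.boxPoints(r)+[300,200];print(r,[plane(c,*p,.155).round(4) for p in b])
a,e=plane(c,297,189,.01),plane(c,528,162,.01);print('edge',a,e,np.degrees(np.arctan2(*(e-a)[[1,0]])))
print('lens',plane(c,456,214,.075),'corner',plane(c,308,248,.01))
for p in((495,196),):print(plane(c,*p,.097))
cr=cv2.resize(c['color'][150:300,280:480],None,fx=4,fy=4,interpolation=cv2.INTER_CUBIC);cv2.imwrite('pics/crop2.png',cr[:,:,::-1])
E
```

```text
stage ((0.5773146152496338, 0.014437616802752018), 0.044461123645305634)
((28.761539459228516, 49.092308044433594), (66.35858154296875, 14.388029098510742), 82.87498474121094) [array([ 0.4679, -0.0426,  0.155 ]), array([ 0.4745, -0.0522,  0.155 ]), array([ 0.4275, -0.0844,  0.155 ]), array([ 0.4207, -0.0744,  0.155 ])]
edge [ 0.45812303 -0.02067428  0.01      ] [ 0.6055655  -0.23944659  0.01      ] -56.02184284758498
lens [ 0.51839291 -0.17205956  0.075     ] corner [ 0.40162263 -0.06298134  0.01      ]
[ 0.55114119 -0.187786    0.097     ]
```

View pics/crop2.png

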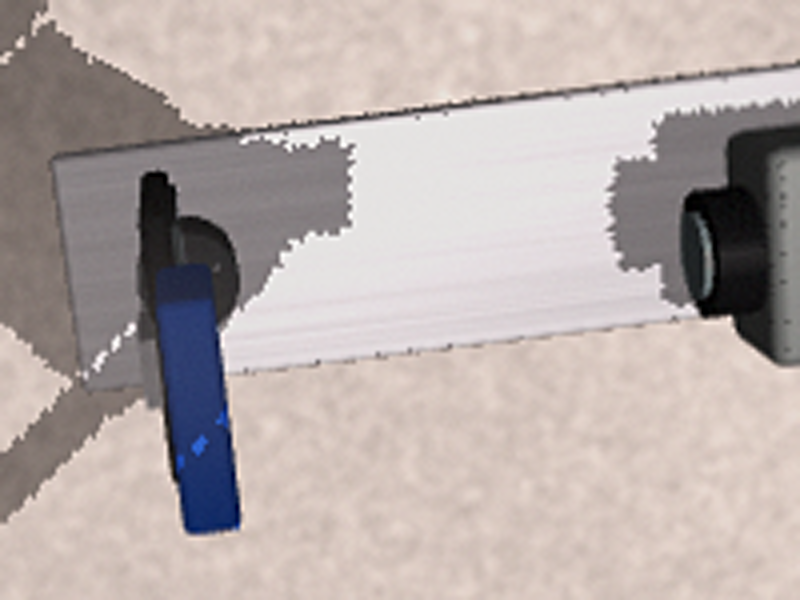

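```bash
python3 - <<'E'
from h import *
c=get('wrist')
print('grip',plane(c,329.8,253.2,.163));a,b=plane(c,326.5,224.7,.163),plane(c,333.3,281.8,.163)
d=b-a;print(a,b,np.linalg.norm(d),'bar',np.degrees(np.arctan2(d[1],d[0]))%180)
E
```

```text
grip [ 0.44752589 -0.06526942  0.163     ]
[ 0.46727541 -0.0521418   0.163     ] [ 0.42703318 -0.07908078  0.163     ] 0.04842670554060426 bar 33.799174265697985
```

>>> move_arm(plan=[-5, 49, 0, 0, 0, 0, 85, -5, 49, 0, 0, 0, 0, 85, -5, 49, 0, 0, 0, 0, 85, -5, 49, 0, 0, 0, 0, 85, -5, 49, 0, 0, 0, 0, 85, -5, 49, -5, 0, 0, 0, 85, -5, 49, -5, 0, 0, 0, 85, 0, 0, -40, 0, 0, 0, 85, 0, 0, -40, 0, 0, 0, 85, 0, 0, 0, 0, 0, 0, 85])

```text
time: 2.85
eef_pos: [0.4384, 0.2996, 0.2541]
tcp_rot: [0.973, 0.232, -0.007, 0.001]
contact_force: [-0.5, -0.3, -0.8]
opening: 0.997
finger_force: 0.0
```

```bash
python3 - <<'E'
from h import *
c=get('wrist');save(c,'w2.png')
print(ctrl.get_state()['eef_pos'],proj(c,(.432,.342,.117)))
for x in blobs(c,(95,100,40),(125,255,255)):print(x,plane(c,x[5],x[6],.115))
E
```

```text
[0.44015304 0.30020935 0.25802685] [257.08440339 201.12922046]
(np.int32(275), np.int32(9), np.int32(52), np.int32(60), np.int32(2380), np.float64(300.7), np.float64(38.2)) [0.53527139 0.36079792 0.115     ]
(np.int32(235), np.int32(173), np.int32(50), np.int32(52), np.int32(1955), np.float64(259.4), np.float64(198.5)) [0.43382864 0.3414554  0.115     ]
```

View pics/w2.png

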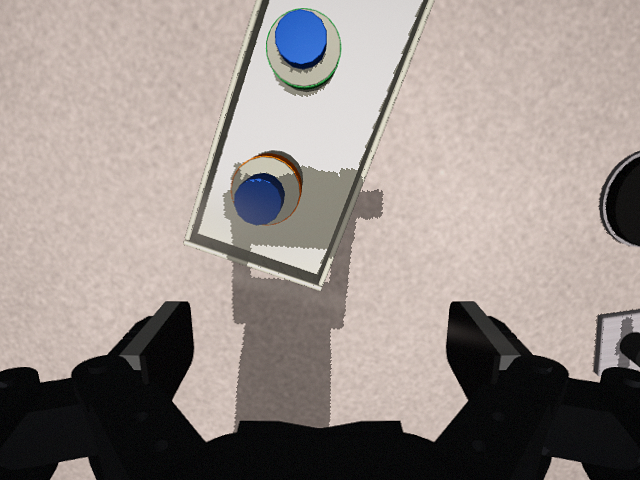

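The wrist view shows the orange-rimmed bottle in the near end of the tray, with its cap at (259,198), and the green bottle's cap at (301,38).

>>> move_arm(plan=[-7, 41, 0, 0, 0, 0, 85, 0, 0, -40, 0, 0, 0, 85, 0, 0, -40, 0, 0, 0, 85, 0, 0, -35, 0, 0, 0, 85, 0, 0, -20, 0, 0, 0, 85, 0, 0, -20, 0, 0, 0, 85, 0, 0, 0, 0, 0, 0, 85, 0, 0, 0, 0, 0, 0, 85], newtons=30)

```text
time: 3.7
eef_pos: [0.4361, 0.3429, 0.1086]
tcp_rot: [0.973, 0.232, 0.002, -0.0]
contact_force: [0.2, -0.4, -0.2]
opening: 0.995
finger_force: 0.0
```

>>> move_arm(plan=[-3, -1, -11, 0, 0, 0, 85, 0, 0, -11, 0, 0, 0, 85, 0, 0, 0, 0, 0, 0, 60, 0, 0, 0, 0, 0, 0, 45, 0, 0, 0, 0, 0, 0, 20, 0, 0, 0, 0, 0, 0, 20, 0, 0, 0, 0, 0, 0, 20, 0, 0, 0, 0, 0, 0, 20, 0, 0, 0, 0, 0, 0, 20], newtons=30)

```text
time: 4.6
eef_pos: [0.4314, 0.3422, 0.0849]
tcp_rot: [0.973, 0.232, 0.001, -0.0]
contact_force: [0.0, 0.7, 1.9]
opening: 0.366
finger_force: 30.0
```

>>> move_arm(plan=[0, 0, 10, 0, 0, 0, 20, 0, 0, 25, 0, 0, 0, 20, 0, 0, 40, 0, 0, 0, 20, 0, 0, 40, 0, 0, 0, 20, 12, -27, 5, 0, 0, 0, 20, 18, -40, 0, 0, 0, 0, 20, 18, -40, 0, 0, 0, 0, 20, 18, -40, 0, 0, 0, 0, 20, 18, -40, 0, 0, 0, 0, 20, 18, -40, 0, 0, 0, 0, 20, 18, -40, 0, 0, 0, 0, 20, 14, -30, 0, 0, 0, 0, 20])

```text
time: 5.8
eef_pos: [0.5652, 0.0424, 0.2043]
tcp_rot: [0.973, 0.232, -0.0, 0.0]
contact_force: [0.8, -0.1, -1.8]
opening: 0.366
finger_force: 30.0
```

>>> move_arm(plan=[9, -20, 0, 0, 0, 0, 20, 0, 0, -20, 0, 0, 0, 20, 0, 0, -20, 0, 0, 0, 20, 0, 0, 0, 0, 0, 0, 20, 0, 0, 0, 0, 0, 0, 20, 0, 0, 0, 0, 0, 0, 20])

```text
time: 6.4
eef_pos: [0.5746, 0.025, 0.1657]
tcp_rot: [0.973, 0.232, 0.001, 0.0]
contact_force: [0.4, 0.3, -0.4]
opening: 0.367
finger_force: 30.1
```

```bash
python3 - <<'E'
from h import *
print({k:v for k,v in ctrl.get_state().items() if k in('eef_pos','tcp_rot','opening','contact_force')})
c=get('wrist');save(c,'w3.png');print(proj(c,(.577,.0147,.02)))
E
```

```text
{'eef_pos': array([0.57460611, 0.0249661 , 0.16572054]), 'tcp_rot': array([9.72607797e-01, 2.32450305e-01, 8.90543929e-04, 3.69074675e-04]), 'contact_force': array([ 0.38721347,  0.30735617, -0.42755235]), 'opening': 0.36720758279370147}
[333.33273405 224.62211355]
```

View pics/w3.png

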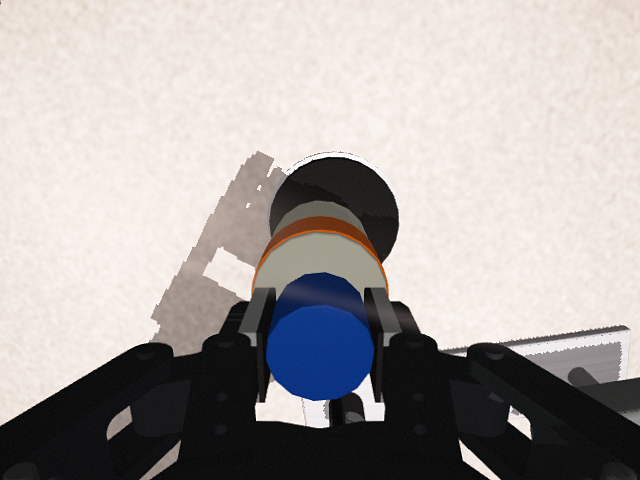

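The bottle is held upright, its cap at (320,340), above the stage disc, whose centre at (333,222) fits the measured one.

>>> move_arm(plan=[2, -10, 0, 0, 0, 0, 20, 0, 0, -20, 0, 0, 0, 20, 0, 0, -20, 0, 0, 0, 20, 0, 0, -12, 0, 0, 0, 20, 0, 0, -5, 0, 0, 0, 20, 0, 0, 0, 0, 0, 0, 20, 0, 0, 0, 0, 0, 0, 20, 0, 0, 0, 0, 0, 0, 20])

```text
time: 7.25
eef_pos: [0.5768, 0.0147, 0.1086]
tcp_rot: [0.973, 0.232, 0.001, 0.0]
contact_force: [0.6, 0.4, -1.4]
opening: 0.364
finger_force: 30.2
```

>>> move_arm(plan=[0, 0, -3, 0, 0, 0, 20, 0, 0, -2, 0, 0, 0, 20, 0, 0, -2, 0, 0, 0, 20, 0, 0, 0, 0, 0, 0, 20, 0, 0, 0, 0, 0, 0, 20])

```text
time: 7.75
eef_pos: [0.5759, 0.0149, 0.1002]
tcp_rot: [0.973, 0.232, -0.0, -0.0]
contact_force: [1.0, -0.3, -0.9]
opening: 0.358
finger_force: 30.3
```

>>> move_arm(plan=[0, 0, -1, 0, 0, 0, 20, 0, 0, 0, 0, 0, 0, 20, 0, 0, 0, 0, 0, 0, 20])

```text
time: 8.05
eef_pos: [0.5762, 0.0149, 0.0999]
tcp_rot: [0.973, 0.232, 0.0, 0.0]
contact_force: [-0.9, 0.1, 2.9]
opening: 0.363
finger_force: 30.5
```

>>> move_arm(plan=[0, 0, -1, 0, 0, 0, 20, 0, 0, 0, 0, 0, 0, 20, 0, 0, 0, 0, 0, 0, 20])

```text
time: 8.35
eef_pos: [0.5765, 0.0149, 0.0999]
tcp_rot: [0.973, 0.232, 0.0, 0.0]
contact_force: [-2.6, 0.9, 7.8]
opening: 0.365
finger_force: 30.9
```

>>> move_arm(plan=[0, 0, 1, 0, 0, 0, 20, 0, 0, 0, 0, 0, 0, 36, 0, 0, 0, 0, 0, 0, 45, 0, 0, 0, 0, 0, 0, 60, 0, 0, 0, 0, 0, 0, 75, 0, 0, 0, 0, 0, 0, 85, 0, 0, 0, 0, 0, 0, 85, 0, 0, 10, 0, 0, 0, 85, 0, 0, 20, 0, 0, 0, 85, 0, 0, 40, 0, 0, 0, 85, 0, 0, 40, 0, 0, 0, 85, 0, 0, 0, 0, 0, 0, 85])

```text
time: 9.55
eef_pos: [0.58, 0.0144, 0.218]
tcp_rot: [0.973, 0.232, 0.007, 0.003]
contact_force: [0.9, -0.0, 1.2]
opening: 0.997
finger_force: 0.0
```

```bash
python3 - <<'E'
from h import *
t=get('top')
for n,c in(('w',get('wrist')),('t',t),('s',get('scene'))):
    for x in blobs(c,(95,100,40),(125,255,255)):print(n,x[:5],plane(c,x[5],x[6],.13))
print(ctrl.get_state()['eef_pos'])
E
```

```text
w (np.int32(620), np.int32(145), np.int32(20), np.int32(61), np.int32(886)) [ 0.69221453 -0.12221945  0.13      ]
w (np.int32(288), np.int32(213), np.int32(58), np.int32(64), np.int32(2892)) [0.57877322 0.01529391 0.13      ]
t (np.int32(366), np.int32(174), np.int32(20), np.int32(20), np.int32(201)) [ 0.69783421 -0.20758322  0.13      ]
t (np.int32(152), np.int32(241), np.int32(13), np.int32(13), np.int32(123)) [0.53327756 0.35676634 0.13      ]
t (np.int32(315), np.int32(271), np.int32(14), np.int32(19), np.int32(99)) [ 0.44809377 -0.06556832  0.13      ]
t (np.int32(511), np.int32(324), np.int32(89), np.int32(56), np.int32(2565)) [ 0.25885432 -0.67586431  0.13      ]
s (np.int32(393), np.int32(112), np.int32(10), np.int32(9), np.int32(76)) [0.54265367 0.34539706 0.13      ]
s (np.int32(258), np.int32(195), np.int32(23), np.int32(6), np.int32(107)) [ 0.42909305 -0.04471576  0.13      ]
s (np.int32(334), np.int32(203), np.int32(11), np.int32(10), np.int32(85)) [0.57646203 0.0149756  0.13      ]
s (np.int32(327), np.int32(345), np.int32(27), np.int32(23), np.int32(298)) [ 0.76642017 -0.28150999  0.13      ]
s (np.int32(0), np.int32(346), np.int32(65), np.int32(131), np.int32(3903)) [ 0.32529131 -0.68044966  0.13      ]
[0.57583346 0.01490465 0.20963184]
```

>>> move_arm(plan=[-32, -20, 0, 0, 0, 4, 85, -32, -20, 0, 0, 0, 3, 85, -32, -20, 0, 0, 0, 0, 85, -32, -21, 0, 0, 0, 0, 85, 0, 0, 0, 0, 0, 0, 85, 0, 0, 0, 0, 0, 0, 85, 0, 0, 0, 0, 0, 0, 85])

```text
time: 10.4
eef_pos: [0.4482, -0.0658, 0.2087]
tcp_rot: [0.957, 0.291, -0.0, -0.0]
contact_force: [-0.0, -1.8, 0.7]
opening: 0.989
finger_force: 0.0
```

```bash
python3 - <<'E'
from h import *
c=get('wrist');s=ctrl.get_state();print(s['eef_pos'],s['tcp_rot'],proj(c,(.4475,-.0655,.163)))
save(c,'w4.png')
E
```

```text
[ 0.44847329 -0.06574717  0.20891497] [ 9.56552714e-01  2.91559139e-01 -2.43869008e-04 -3.38484984e-04] [316.75358834 268.71915694]
```

View pics/w4.png

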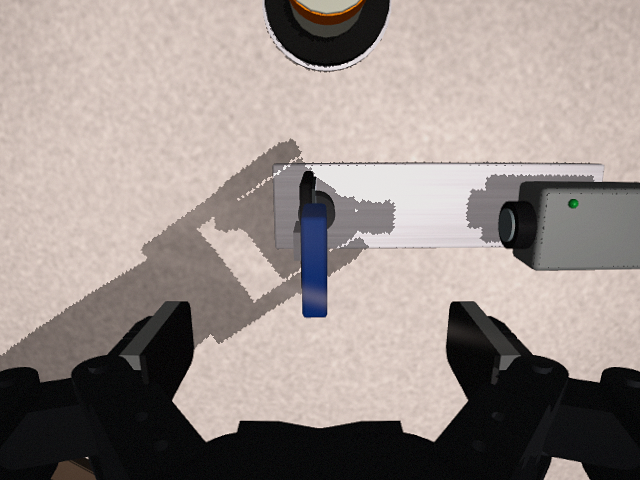

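The bar is vertical in the image at (314,260), aligned with the closing direction and within about 1–2 mm of centred. The sample is standing on the stage at the top edge.

>>> move_arm(plan=[-1.5, 1, -30, 0, 0, 0, 85, 0, 0, -25, 0, 0, 0, 85, 0, 0, -15, 0, 0, 0, 85, 0, 0, -7, 0, 0, 0, 85, 0, 0, 0, 0, 0, 0, 85, 0, 0, 0, 0, 0, 0, 60, 0, 0, 0, 0, 0, 0, 40, 0, 0, 0, 0, 0, 0, 25, 0, 0, 0, 0, 0, 0, 25, 0, 0, 0, 0, 0, 0, 25], newtons=20)

```text
time: 11.45
eef_pos: [0.4467, -0.0652, 0.1327]
tcp_rot: [0.957, 0.291, 0.0, 0.0]
contact_force: [-0.9, -0.2, 0.4]
opening: 0.293
finger_force: 0.0
```

>>> move_arm(plan=[0, 0, -2, 0, 0, 0, 18, 0, 0, 0, 0, 0, 0, 14, 0, 0, 0, 0, 0, 0, 10, 0, 0, 0, 0, 0, 0, 8, 0, 0, 0, 0, 0, 0, 5, 0, 0, 0, 0, 0, 0, 5, 0, 0, 0, 0, 0, 0, 5, 0, 0, 0, 0, 0, 0, 5], newtons=20)

```text
time: 12.25
eef_pos: [0.4458, -0.0644, 0.1301]
tcp_rot: [0.957, 0.292, -0.001, -0.001]
contact_force: [-3.5, 4.3, 2.9]
opening: 0.14
finger_force: 21.3
```

>>> move_arm(plan=[-0.7, 0.7, 0, 0, 0, 4, 5, 0, 0, 0, 0, 0, 4, 5, 0, 0, 0, 0, 0, 4, 5, 0, 0, 0, 0, 0, 4, 5, 0, 0, 0, 0, 0, 4, 5, 0, 0, 0, 0, 0, 4, 5])

```text
time: 12.85
eef_pos: [0.4461, -0.0646, 0.1301]
tcp_rot: [0.875, 0.485, 0.0, 0.0]
contact_force: [-0.4, 0.9, -1.1]
opening: 0.136
finger_force: 20.4
```

>>> move_arm(plan=[0, 0, 0, 0, 0, 4, 5, 0, 0, 0, 0, 0, 4, 5, 0, 0, 0, 0, 0, 4, 5, 0, 0, 0, 0, 0, 4, 5, 0, 0, 0, 0, 0, 4, 5, 0, 0, 0, 0, 0, 0, 5, 0, 0, 0, 0, 0, 0, 5, 0, 0, 0, 0, 0, 0, 5, 0, 0, 0, 0, 0, 0, 5, 0, 0, 0, 0, 0, 0, 5])

```text
time: 13.85
eef_pos: [0.4464, -0.0647, 0.1302]
tcp_rot: [0.778, 0.628, 0.001, 0.001]
contact_force: [5.7, -0.6, -5.8]
opening: 0.136
finger_force: 19.8
```

```bash
python3 - <<'E'
from h import *
s=ctrl.get_state();M=R.from_quat(s['tcp_rot']).as_matrix();print(s,np.degrees(np.arctan2(M[1,1],M[0,1])))
c=get('wrist');t=get('top')
a=cv2.resize(t['color'][200:320,270:420],(500,400),interpolation=cv2.INTER_CUBIC);b=cv2.resize(c['color'],(300,400))
b=c['color'][140:440,190:490];b=cv2.resize(b,(300,400));cv2.imwrite('pics/end.png',np.hstack([a,b])[:,:,::-1])
E
```

```text
{'time': 13.85, 'qpos': array([-3.69620219e-01, -1.09037376e-01,  2.19751532e+00, -1.79509459e-05,
        1.05105259e+00, -1.57049780e-01]), 'dq': array([-1.04647562e-03, -1.18622956e-03, -1.36795793e-03, -7.17350220e-04,
       -8.89376736e-04, -2.52052625e-05]), 'joint_efforts': array([  0.10901988, -24.07408834, -26.36541724,  -0.24741923,
         1.17955551,  -0.0509138 ]), 'eef_pos': array([ 0.44635811, -0.06472718,  0.13015765]), 'tcp_rot': array([7.78126979e-01, 6.28106154e-01, 5.07400892e-04, 8.97600361e-04]), 'contact_force': array([ 5.65620703, -0.59990807, -5.78589512]), 'wrist_torque': array([-0.13237638, -0.83233892, -0.06510774]), 'finger_force': 19.846879541873932, 'opening': 0.1356762200829971} -12.178859449792089
```

View pics/end.png

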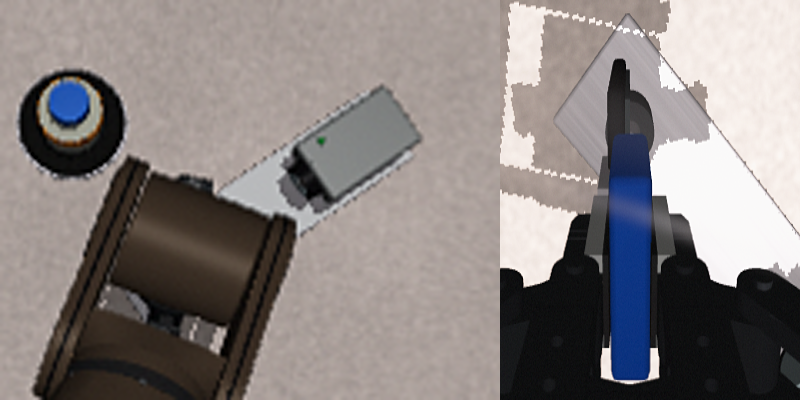

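The bottle stands centred on the stage. The bar lies flat between the pads, and the mirror is at -12.2° against a half-way angle of about -12.3°.

```bash
python3 -c "
from plant import order
print(order.sign_off())"
```

```text
the job is handed in; nothing more can be done
None
```

The job is handed in: the sample bottle stands released in the middle of the stage, and the gripper holds the mirror within about 0.2° of the computed angle at which the bench camera should see the orange band; I had no view from that camera to confirm it.

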